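# Load and start the tool disinfection station

## Task

Load the white disinfection station and start it: swivel the blue cover fully aside round its screw so that the square well is open, and leave it so, then stand every tool that lies on the grey mat (wooden sticks and marker pens, whichever are there) upright in the well, resting on its floor. Once all of them are in, swivel the orange cover aside, press the green button beneath it fully down and let it come up again, and swivel the orange cover fully back over the button. Leave the flask and the two beakers where they stand.

Things in the scene. Friction and masses are not known exactly. Their poses are not given: they have to be found in the camera images.
- station: White disinfection station, a fixed box 120 (x) x 240 (y) x 110 mm high; its top is 110 mm above the worktop. Origin: centre of its underside; x points to its back (away from the robot), y to its left, z up. The square well is in the left half of the top, the green button in the right half.
- well_mouth (a point): Centre of the square port of the well, level with the station's top, 50 mm left of the station's middle. The well is 56 x 56 mm, sides parallel to the station's, with upright walls and a flat floor 102 mm below the mouth. Tools stand in it leaning against the walls and stick out at the top.
- big_cover (a joint): Angle of the blue cover (rad): 0 closed over the well, grows to 1.9 (its stop, fully aside) as the cover turns CLOCKWISE seen from above, sweeping out to the front left of the station. The well is clear from 1.4 on. Starts at 0 to 0.15. Stiff hinge without spring (about 0.06 N m): it stays where it is left. The cover is a flat plate 98 x 100 x 4 mm, its underside 3 mm above the station's top.
- big_pivot (a point): Pivot screw of the blue cover, back left corner of the station, at the height of the cover's underside. The screw's head ends 8 mm above that.
- big_knob_top (a point): Centre of the top of the upright round black knob on the blue cover: 15 mm diameter, 24 mm high above the plate; pinch it from above or push it sideways. It is 126 mm from the pivot screw.
- small_cover (a joint): Angle of the orange cover (rad): 0 closed over the green button, grows to 1.8 (its stop) as the cover turns COUNTERCLOCKWISE seen from above, sweeping out to the right of the station. The button is clear from 1.1 on. Starts at 0 to 0.1. Stiff hinge without spring (about 0.05 N m): stays where it is left. The cover is a flat plate 108 x 46 x 4 mm, its underside 9 mm above the station's top.
- small_pivot (a point): Pivot screw of the orange cover, behind the button, at the height of the cover's underside. The screw's head ends 8 mm above that.
- small_knob_top (a point): Centre of the top of the upright round black knob on the orange cover: 15 mm diameter, 24 mm high above the plate. It is 85 mm from the pivot screw.
- start_button (a joint): Green push button: 0 up, 0.006 m fully down; springs back, 2 N to start, 5 N fully down.
- button_top (a point): Centre of the top of the green button, 28 mm diameter, standing 7 mm above the station's top.
- stick_a: Square wooden stirring stick, 12 mm wide (x), 150 mm long, 10 mm thick, about 30 g. Starts lying flat on the mat; None from the start if absent in this run. Origin: middle of its length and width, on the underside as it lies; its y axis runs along its length, its z axis is up as it lies. Either end may go down.
- stick_b: A second square wooden stirring stick of the same kind, 12 mm wide (x), 150 mm long, 10 mm thick, about 30 g. Starts lying flat on the mat; None from the start if absent in this run. Origin: middle of its length and width, on the underside as it lies; its y axis runs along its length, its z axis is up as it lies. Either end may go down.
- red_marker: White marker pen with a red cap, round, 13 mm thick, 126 mm long, about 16 g; can roll. Starts lying flat on the mat; None from the start if absent in this run. Origin: middle of its length and width, on the underside as it lies; its y axis runs along its length, its z axis is up as it lies. Either end may go down.
- black_marker: Black marker pen, round, 13 mm thick, 126 mm long, about 16 g; can roll. Starts lying flat on the mat; None from the start if absent in this run. Origin: middle of its length and width, on the underside as it lies; its y axis runs along its length, its z axis is up as it lies. Either end may go down.
- mat: Flat grey mat, 220 (x) x 360 (y) x 4 mm, fixed on the worktop, where the tools lie. Origin: centre of its underside.
- flask: Conical flask with red stopper, 75 mm diameter, 114 mm high, in front of the station, a bystander. Origin: centre of its underside.
- big_beaker: Glass beaker 78 mm diameter, 92 mm high, a bystander. Origin: centre of its underside.
- small_beaker: Glass beaker 60 mm diameter, 70 mm high, in front of the station, a bystander. Origin: centre of its underside.

How it is judged:
By the outcome, as a careful person would: the job done as asked, in the order asked, and still so for the second after the job is handed in, with the robot touching nothing.
Of stick_a, stick_b, red_marker, black_marker only 3 to 4 are there at a start; the rules pass over those that are not, and their reading is None.
At some moment in a run one of stick_a, stick_b may be knocked a few centimetres aside while the robot is not near it.
Once in a run the grip may slacken for a moment while it holds something.
It also fails if it takes over 210 s, if anything falls off the work surface, if the arm or the gripper's body presses on something with over 40 N, if the wrist force passes 120 N, or if a joint passes its speed limit or range.

## Robot

A 6-joint arm with a two-finger parallel gripper is mounted at the origin on a cart in front of the work surface, level with it; the furniture and walls round the work are solid. World frame = base frame: x ahead of the robot, y to its left, z up, the work surface at z = 0. Lengths are in m, angles in rad, forces in N, time in s.
With the tool pointing down it reaches from about 0.375 to 0.925 m from the base axis. Payload 5.7 kg.
Tool frame: the origin (TCP) lies midway between the tips of the shut fingers; the grasp point (between the pads) lies 19 mm behind it; z points along the fingers, x is the direction in which the jaws open and shut, and the axes are right-handed (so a half turn about z gives the same grasp; the last joint's range is limited). The gripper opens to 88 mm and grips with 3 to 60 N. Pads are 20 mm wide; open, the fingers measure 115 mm over their backs; the gripper's body (75 mm by 178 mm) begins 61 mm behind the grasp point.
Start: joints at [-1.287, 0.359, 1.51, -0, 1.272, -0.115], TCP at [0.233, -0.553, 0.19] pointing down, gripper open.
Joint ranges: [-2.97, 2.97], [-1.01, 2.36], [0.21, 2.38], [-0.96, 4.11], [0.2, 2.71], [-2.98, 2.98]. Speed limits (rad/s): [2.39, 2.39, 3.14, 3.14, 3.14, 3.14].

## Interface

Orientations are given as a unit quaternion [x, y, z, w].
In Python, from bench import move_ptp, servo_line, goto_joints, move_gripper, sleep, inverse_kinematics, capture, PlanningError, close_job, spot_in, silhouettes, current_clock, current_joint_pos, current_qvel, current_joint_torque, current_position, current_orientation, current_force, current_torque, current_finger_gap gives the robot as it stands. Calls block until the motion is done:
- move_ptp(position, orientation): joint-space move of the TCP to a pose.
- servo_line(position, orientation=None, rate=0.15, contact_N=None): straight line of the TCP; orientation=None keeps the orientation; rate is the mean speed in m/s. With contact_N (N) it stops when the force on the tool has changed by that much, and returns True; else False.
- goto_joints(angles): joint-space move.
- move_gripper(opening): finger opening in m; the grip force is fixed at half the most; returns when the fingers have stopped.
- sleep(seconds).
- inverse_kinematics(position, orientation): joint angles nearest the present ones, or None.
- capture(name): name is "scene" or "top"; returns a dict with "image" (384x512x3 uint8, blue, green, red), "range_z" (384x512 float32, m along the optical axis (not along the pixel's ray), 0 where there is no reading), "intrinsics" (3x3 intrinsics, pixels), "k1" (the pictures are not rectified: a ray, as slopes to the right and down, at radius r is drawn at 1 + k1 r^2 times it, then the intrinsics apply), "R" (3x3) and "t" (3): a world point X has camera coordinates R X + t. Camera axes: x right, y down, z forward; pixel columns grow to the right and rows downward; lengths in m; the calibration is good to about 2 mm. A picture is of the moment at which its call begins.
A pose or a line that the arm cannot do raises PlanningError and nothing moves.
- close_job(): hands the job in, once; it reports no verdict.
Trained networks look in the newest picture that a camera, given by its name, has taken for a name from the list of things; names that differ only in an ending like _2 or _b are one class to them, and where a whole thing is asked for, a point or a joint stands for the part that bears it (a point fixed in the world has none). Each returns a list of dicts, best first, with "conf" (0 to 1); they miss things now and then, are a little off and sometimes report something else, mostly with a low value. They report only what shows in the picture. A call takes as long as a camera call.
- spot_in(camera, query): "xy" ([column, row] in pixels, amid what is visible of it).
- silhouettes(camera, query): "region" (384x512 bool, what is visible of it) and "xy" ([column, row] in pixels, amid what is visible of it).
Readings, each from a call of its own:
- current_clock(): time.
- current_joint_pos(): joint angles.
- current_qvel(): joint speeds.
- current_joint_torque(): joint torques, N m.
- current_position(): TCP position.
- current_orientation(): TCP orientation.
- current_force(): force on the tool from outside, world axes, zero at the start.
- current_torque(): the same for the moment, N m.
- current_finger_gap(): finger opening in m.
Only numpy, scipy, OpenCV 4.12 (cv2) and the standard library are available. Lean on these libraries where they do the work, as an engineer would, in place of code of your own. Each camera call takes 0.05 s, during which the arm holds its last target. There are 200 camera calls.

## Working session

There is one attempt and no reset: what is moved stays moved. The work goes in short steps, each a Python script; the robot and the scene stay as the last script left them, time stands still between calls to the robot, and variables do not carry over. Pictures are saved under pics/ and viewed, about 12 in all and at most 16, crops included, and the job is handed in when it is done.

```bash
ls; mkdir -p pics
cat > h.py <<'E'
import numpy as np, cv2
from bench import *
def snap(cam,fn=None):
    c=capture(cam)
    if fn: cv2.imwrite('pics/'+fn,c['image'])
    return c
def rays(c,uv):
    K=c['intrinsics']; uv=np.atleast_2d(np.asarray(uv,float))
    d=np.array([c['k1'],0,0,0,0],float)
    n=cv2.undistortPoints(uv.reshape(-1,1,2),K,d).reshape(-1,2)
    return np.c_[n,np.ones(len(n))]
def cam0(c): return -c['R'].T@c['t']
def onplane(c,uv,z):
    r=rays(c,uv)@c['R']; o=cam0(c)
    return o+r*((z-o[2])/r[:,2])[:,None]
def depthpts(c,uv):
    uv=np.atleast_2d(uv); z=c['range_z'][uv[:,1].astype(int),uv[:,0].astype(int)]
    p=rays(c,uv)*z[:,None]; return (p-c['t'])@c['R'], z>0
def cloud(c,mask):
    v,u=np.nonzero(mask); p,ok=depthpts(c,np.c_[u,v]); return p[ok]
E
python3 - <<'E'
from h import *
for n in ['scene','top']:
    c=snap(n,n+'0.png'); print(n,cam0(c),c['R'][2],c['intrinsics'][0,0],c['k1'])
    for q in ['station','big_cover','small_cover','big_knob_top','small_knob_top','big_pivot','small_pivot','stick_a','red_marker','black_marker','mat','flask','big_beaker','small_beaker']:
        for s in silhouettes(n,q)[:3]:
            p=cloud(c,s['region'])
            print(q,round(s['conf'],2),np.round(s['xy']),s['region'].sum(),np.round(np.median(p,0),3) if len(p) else None)
E
```

```text
pics
scene [-0.50427818 -0.6422053   1.01688113] [ 0.69977656  0.38551486 -0.60140756] 471.9138705211266 -0.026876872103727925
station 0.6 [208. 183.] 2225 [0.515 0.093 0.095]
big_cover 0.66 [330. 260.] 170 [ 0.481 -0.359  0.012]
big_cover 0.39 [196. 160.] 87 [0.583 0.191 0.116]
small_cover 0.61 [191. 223.] 434 [0.367 0.055 0.044]
small_cover 0.53 [208. 172.] 323 [0.537 0.1   0.122]
big_knob_top 0.43 [199. 160.] 96 [0.58  0.189 0.115]
big_knob_top 0.34 [206. 184.] 2169 [0.513 0.094 0.096]
small_knob_top 0.68 [210. 173.] 324 [0.537 0.101 0.122]
big_pivot 0.86 [207. 185.] 2224 [0.513 0.093 0.095]
small_pivot 0.77 [209. 186.] 2187 [0.512 0.093 0.095]
stick_a 0.73 [328. 262.] 200 [ 0.471 -0.355  0.012]
red_marker 0.64 [300. 254.] 133 [ 0.451 -0.274  0.014]
black_marker 0.6 [282. 240.] 96 [ 0.474 -0.189  0.015]
mat 0.97 [311. 256.] 4548 [ 0.453 -0.305  0.003]
big_beaker 0.7 [350. 205.] 710 [ 0.693 -0.329  0.058]
big_beaker 0.51 [313. 258.] 4633 [ 0.455 -0.303  0.003]
small_beaker 0.74 [191. 227.] 410 [0.367 0.054 0.043]
top [ 0.40887385 -0.08099582  1.16247053] [ 0.11544654  0.02465836 -0
[... 362 characters left out ...]
 0.113]
small_knob_top 0.7 [198. 192.] 614 [0.54  0.101 0.124]
small_knob_top 0.51 [354. 215.] 190 [ 0.495 -0.361  0.015]
small_pivot 0.86 [176. 189.] 4090 [0.552 0.166 0.113]
stick_a 0.74 [379. 221.] 259 [ 0.479 -0.444  0.014]
stick_a 0.71 [351. 225.] 190 [ 0.471 -0.352  0.014]
red_marker 0.76 [325. 225.] 120 [ 0.458 -0.273  0.017]
black_marker 0.73 [298. 219.] 148 [ 0.48  -0.186  0.016]
mat 0.85 [337. 221.] 7559 [ 0.481 -0.312  0.004]
mat 0.54 [173. 191.] 4141 [0.551 0.166 0.113]
flask 0.49 [325. 222.] 227 [ 0.473 -0.277  0.015]
big_beaker 0.78 [344. 141.] 611 [ 0.718 -0.333  0.043]
big_beaker 0.34 [383. 219.] 167 [ 0.488 -0.446  0.015]
small_beaker 0.52 [213. 249.] 317 [0.375 0.061 0.031]
```

Run:
```python
import cv2
a=cv2.imread('pics/top0.png')[120:280,100:420]
cv2.imwrite('pics/v1.png',cv2.resize(a,None,fx=2.5,fy=2.5,interpolation=cv2.INTER_CUBIC))
a=cv2.imread('pics/scene0.png')[100:340,120:440]
cv2.imwrite('pics/v2.png',cv2.resize(a,None,fx=2.5,fy=2.5,interpolation=cv2.INTER_CUBIC))
```

```text
(no output)
```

View pics/v1.png

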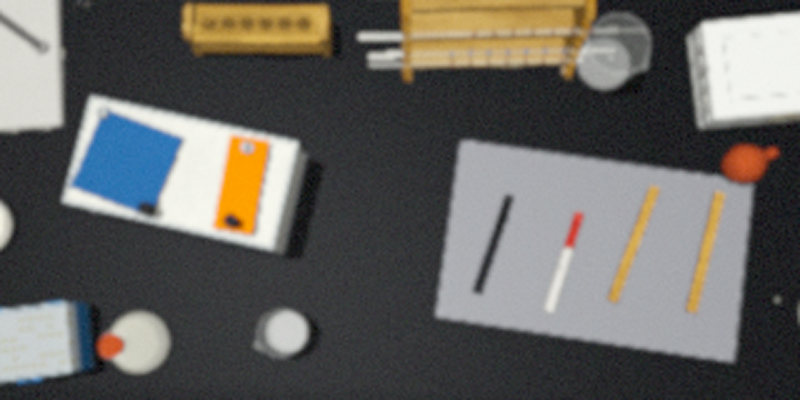

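View pics/v2.png

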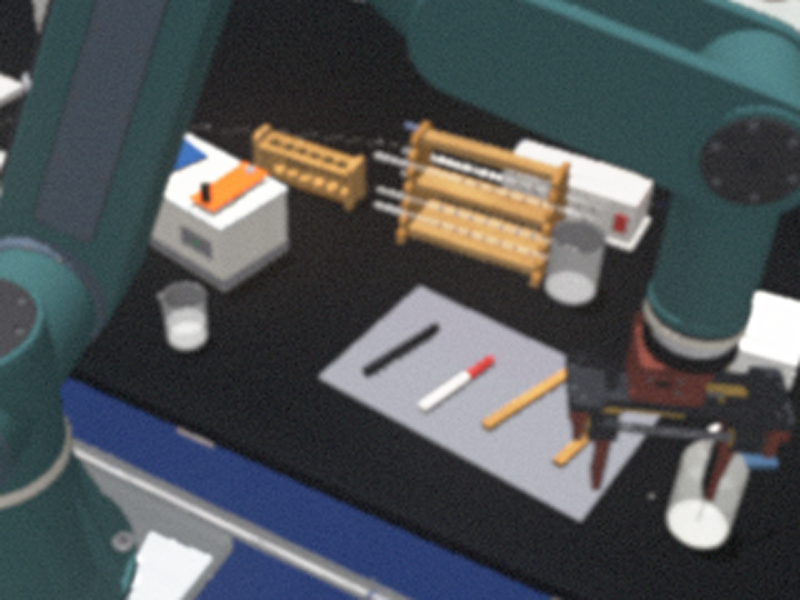

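Top view: four tools on the mat (black marker, red marker and two sticks at crop x≈495, 563, 635 and 705). The station is on the left, with the blue knob at crop (150,208) and the orange knob at (232,220). The flask is at (140,340) and the small beaker at (285,330). Next I'll fit the geometry and check reachability.

```bash
cat >> h.py <<'E'
from scipy.spatial.transform import Rotation as Rn
def rect(c,mask,z):
    v,u=np.nonzero(mask); p=onplane(c,np.c_[u,v],z)[:,:2]
    m=np.median(p,0); p=p[np.linalg.norm(p-m,axis=1)<0.2]
    (cx,cy),(w,h),a=cv2.minAreaRect((p*1000).astype(np.float32)); cc=p.mean(0)
    if w>h: L,W,ang=w,h,a
    else: L,W,ang=h,w,a+90
    _,vec=np.linalg.eigh(np.cov(p.T)); d=vec[:,1]
    return dict(c=np.array([cx,cy])/1000,mean=cc,L=L,W=W,ang=ang,pca=np.degrees(np.arctan2(d[1],d[0]))%180)
def tools(c=None):
    """lying tools seen from the top camera: list (name,x,y,axis angle)"""
    if c is None: c=capture('top')
    out=[]
    for n in ['stick_a','red_marker','black_marker']:
        for s in silhouettes('top',n):
            if s['conf']<.3 or s['region'].sum()<60: continue
            r=rect(c,s['region'],.010)
            out.append((n,round(s['conf'],2),np.round(r['mean'],3),np.round(r['c'],3),round(r['L']),round(r['W']),round(r['pca'],1)))
    return out
def quat(zdir,xdir):
    z=np.array(zdir,float);z/=np.linalg.norm(z);x=np.array(xdir,float);x-=z*(x@z);x/=np.linalg.norm(x)
    return Rn.from_matrix(np.c_[x,np.cross(z,x),z]).as_quat()
E
python3 - <<'E'
from h import *
c=capture('top'); im=c['image']; hsv=cv2.cvtColor(im,cv2.COLOR_BGR2HSV)
for t in tools(c): print(t)
v,u=np.mgrid[:384,:512]; P,ok=depthpts(c,np.c_[u.ravel(),v.ravel()]); P=P.reshape(384,512,3)
reg=(np.abs(P[...,0]-.552)<.13)&(np.abs(P[...,1]-.168)<.17)
H,S,V=cv2.split(hsv)
top=reg&(P[...,2]>.095)&(P[...,2]<.135)
print('station',rect(c,top&(np.abs(P[...,2]-.111)<.02),.111))
print('blue',rect(c,reg&(H>95)&(H<125)&(S>120)&(V>60),.117))
print('orange',rect(c,reg&(H>5)&(H<25)&(S>150)&(V>100),.123))
dark=reg&(V<60)&(P[...,2]>.11)
n,l,st,ce=cv2.connectedComponentsWithStats(dark.astype(np.uint8))
for i in range(1,n):
    if st[i,4]>5: print('dark',ce[i],st[i,4],onplane(c,ce[i],.13),np.median(P[l==i],0))
for nm,px in [('bigpiv',(103/2.5+100,113/2.5+120)),('smallpiv',(248/2.5+100,148/2.5+120)),('flask',(156,256))]: print(nm,onplane(c,px,.125))
E
```

```text
('stick_a', 0.74, array([ 0.48 , -0.444]), array([ 0.481, -0.445]), 149, 14, np.float64(165.3))
('stick_a', 0.67, array([ 0.489, -0.36 ]), array([ 0.489, -0.36 ]), 147, 14, np.float64(158.7))
('stick_a', 0.63, array([0.582, 0.265]), array([0.583, 0.266]), 116, 110, np.float64(43.9))
('red_marker', 0.43, array([ 0.464, -0.275]), array([ 0.465, -0.275]), 115, 12, np.float64(162.3))
('black_marker', 0.5, array([ 0.482, -0.189]), array([ 0.484, -0.19 ]), 122, 14, np.float64(161.2))
station {'c': array([0.5553631 , 0.17247586]), 'mean': array([0.55555013, 0.1721711 ]), 'L': 246.3692169189453, 'W': 124.6318588256836, 'ang': 78.1729736328125, 'pca': np.float64(78.37276189729482)}
blue {'c': array([0.5653877 , 0.23206445]), 'mean': array([0.5655999 , 0.23204594]), 'L': 93.32987976074219, 'W': 89.93856811523438, 'ang': 69.6723861694336, 'pca': np.float64(98.72389936997686)}
orange {'c': array([0.54084497, 0.10086375]), 'mean': array([0.53892684, 0.10082205]), 'L': 101.7470932006836, 'W': 41.6312255859375, 'ang': 171.29466247558594, 'pca': np.float64(171.70181851754836)}
dark [158.83333333 203.33333333] 6 [[0.51130325 0.2025239  0.13      ]] [0.51103669 0.1988838  0.14061024]
bigpiv [[0.61882135 0.2583439  0.125     ]]
smallpiv [[0.58103635 0.09375109 0.125     ]]
flask [[0.36721692 0.20505692 0.125     ]]
```

```bash
cat >> h.py <<'E'
YAW=np.radians(-11.7); SC=np.array([.5554,.1724])
sx=np.array([np.cos(YAW),np.sin(YAW)]); sy=np.array([-sx[1],sx[0]])
WELL=SC+.05*sy
BP=np.array([.6188,.2583]); SP=np.array([.581,.0938])
DOWN=np.array([0,0,-1.])
E
python3 - <<'E'
from h import *
c=capture('top')
print('oknob',onplane(c,(192.8,207.5),.142),'bknob',onplane(c,(159.5,203),.135),WELL)
up=np.array([0,0,1.])
# insertion: gripper pointing azimuth az, depressed by el below horizontal; jaws horizontal
for zg in (.135,.2,.28):
  for el in (15,25,35,45):
    row=[]
    for az in range(-180,180,30):
        a=np.radians(az); h=np.array([np.cos(a),np.sin(a),0]); e=np.radians(el)
        z=h*np.cos(e)-up*np.sin(e); x=np.cross(up,h)
        g=np.array([*WELL,zg]); ok=''
        for s in (1,-1):
            j=inverse_kinematics(g+.012*z,quat(z,s*x)); ok+='.' if j is None else 'Y'
        row.append(ok)
    print(zg,el,row)
E
```

```text
oknob [[0.49994572 0.10586242 0.142     ]] bknob [[0.51175263 0.19935348 0.135     ]] [0.56553936 0.22136114]
0.135 15 ['YY', 'YY', 'YY', 'YY', '..', '..', '..', '..', 'YY', 'YY', 'YY', 'YY']
0.135 25 ['YY', 'YY', 'YY', 'YY', '..', '..', '..', '..', 'YY', 'YY', 'YY', 'YY']
0.135 35 ['YY', 'YY', 'YY', 'YY', 'YY', '..', 'YY', '..', 'YY', 'YY', 'YY', 'YY']
0.135 45 ['YY', 'YY', 'YY', 'YY', 'YY', '..', '..', 'YY', 'YY', 'YY', 'YY', 'YY']
0.2 15 ['YY', '..', 'YY', 'YY', '..', '..', '..', '..', 'YY', 'YY', 'YY', 'YY']
0.2 25 ['YY', 'YY', 'YY', 'YY', '..', '..', '..', '..', 'YY', 'YY', 'YY', 'YY']
0.2 35 ['YY', 'YY', 'YY', 'YY', 'YY', '..', '..', 'YY', 'YY', 'YY', 'YY', 'YY']
0.2 45 ['YY', 'YY', 'YY', 'YY', 'YY', '..', '..', 'YY', 'YY', 'YY', 'YY', 'YY']
0.28 15 ['..', '..', 'YY', '..', '..', '..', '..', '..', 'YY', 'YY', 'YY', 'YY']
0.28 25 ['YY', 'YY', 'YY', 'YY', '..', '..', '..', '..', 'YY', 'YY', 'YY', 'YY']
0.28 35 ['YY', 'YY', 'YY', 'YY', 'YY', '..', '..', 'YY', 'YY', 'YY', 'YY', 'YY']
0.28 45 ['YY', 'YY', 'YY', 'YY', 'YY', 'Y.', 'YY', 'YY', 'YY', 'YY', 'YY', 'YY']
```

```bash
cat >> h.py <<'E'
def cage(piv,r,th,z,sgn):
    """tool pose round a knob at angle th about piv, jaws tangential"""
    d=np.array([np.cos(th),np.sin(th)]); t=np.array([-d[1],d[0],0])*sgn
    return np.r_[piv+r*d,z], quat(DOWN,t)
def arc(piv,r,z,sgn,th0,th1,step=.3,rate=.12,contact=8):
    n=int(np.ceil(abs(th1-th0)/step))
    for th in np.linspace(th0,th1,n+1)[1:]:
        p,q=cage(piv,r,th,z,sgn)
        if servo_line(p,q,rate=rate,contact_N=contact): print('contact at',round(th,3),np.round(current_force(),1)); return th
    return th1
E
python3 - <<'E'
from h import *
th0=np.arctan2(.2003-BP[1],.5105-BP[0])%(2*np.pi); th1=th0-1.78
print(np.degrees(th0))
best=None
for s in (1,-1):
    a=inverse_kinematics(*cage(BP,.124,th0,.124,s)); b=inverse_kinematics(*cage(BP,.124,th1,.124,s))
    m=inverse_kinematics(*cage(BP,.124,th0-.9,.124,s))
    print(s,*[None if v is None else np.round(v,2) for v in (a,m,b)])
    if a is not None and b is not None:
        k=max(abs(a[5]),abs(b[5])); 
        if best is None or k<best[0]: best=(k,s)
s=best[1]
p,q=cage(BP,.124,th0,.124,s)
move_ptp(p+[0,0,.12],q); move_gripper(.036); servo_line(p+[0,0,.03],q,rate=.2); print(current_clock(),current_force())
hit=servo_line(p,q,rate=.06,contact_N=8); print('down',hit,current_position())
c=snap('scene','a1.png'); cv2.imwrite('pics/a1c.png',cv2.resize(c['image'][100:260,100:340],None,fx=3,fy=3))
print(s)
E
```

```text
208.17124901483822
1 [ 0.25  0.35  1.7  -0.    1.09  1.33] [ 0.43  0.41  1.61 -0.    1.12  2.41] [ 0.47  0.55  1.36 -0.    1.23 -2.95]
-1 [ 0.25  0.35  1.7  -0.    1.09 -1.82] [ 0.43  0.41  1.61 -0.    1.12 -0.73] [ 0.47  0.55  1.36 -0.    1.23  0.19]
6.1 [-0.14707774  0.26698964 -0.14588117]
down False [0.50939338 0.19976733 0.12381215]
-1
```

View pics/a1c.png

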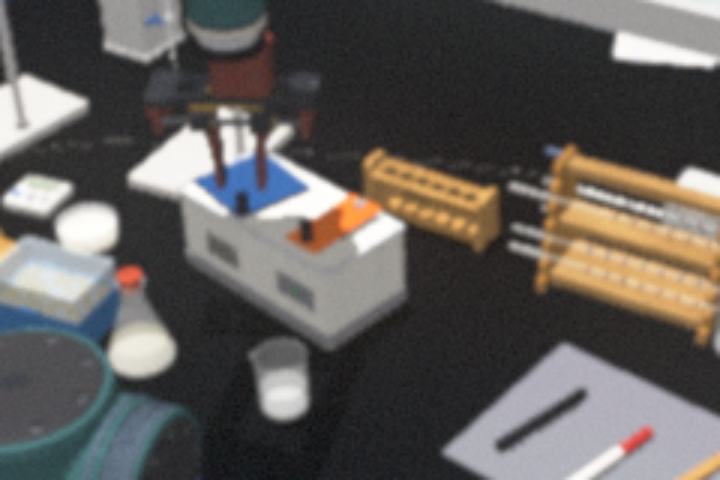

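```bash
cat >> h.py <<'E'
def proj(c,X):
    p=c['R']@np.asarray(X,float)+c['t']; s=p[:2]/p[2]; s=s*(1+c['k1']*(s@s)); K=c['intrinsics']; return K[:2,:2]@s+K[:2,2]
E
python3 - <<'E'
from h import *
c=capture('scene')
print('tcp in crop',(proj(c,current_position())-100)*3)
for X in ([.5105,.2003,.141],[.5105,.2003,.117],[*BP,.121],[.4999,.1059,.147],[*SP,.127],[*WELL,.11]): print(X,np.round((proj(c,X)-100)*3))
print('knob from scene at z .129', onplane(c,(180,167.7),.129), 'oknob z.135', onplane(c,(100+307/3,100+230/3),.135),'opiv',onplane(c,(100+347/3,100+201/3),.127))
for k in [(-sx*.06-sy*.12),(-sx*.06+sy*.12),(sx*.06-sy*.12)]: print('corner',np.round((proj(c,[*(SC+k),.11])-100)*3))
c=capture('top'); print('top tcp',proj(c,current_position()))
print('corners top crop', [np.round((proj(c,[*(SC+a*sx*.06+b*sy*.12),.11])-[100,120])*2.5) for a in(-1,1) for b in (-1,1)])
E
```

```text
tcp in crop [243.85035364 205.84098651]
[0.5105, 0.2003, 0.141] [243. 193.]
[0.5105, 0.2003, 0.117] [244. 211.]
[np.float64(0.6188), np.float64(0.2583), 0.121] [260. 149.]
[0.4999, 0.1059, 0.147] [308. 218.]
[np.float64(0.581), np.float64(0.0938), 0.127] [359. 200.]
[np.float64(0.5655393647678256), np.float64(0.2213611405310883), 0.11] [259. 187.]
knob from scene at z .129 [[0.50651766 0.202197   0.129     ]] oknob z.135 [[0.49534788 0.10421612 0.135     ]] opiv [[0.57318993 0.10462949 0.127     ]]
corner [325. 270.]
corner [179. 186.]
corner [402. 223.]
top tcp [160.32991935 204.08377854]
corners top crop [array([271., 246.]), array([ 64., 200.]), array([295., 143.]), array([91., 99.])]
```

Run:
```python
from h import *
a=cv2.imread('pics/a1.png')[125:200,140:220]
c=snap('top','a2.png'); b=c['image'][165:240,120:200]
cv2.imwrite('pics/a2c.png',np.hstack([cv2.resize(x,None,fx=5,fy=5,interpolation=cv2.INTER_CUBIC) for x in (a,b)]))
print(current_finger_gap())
```

```text
0.0359412211738482
```

View pics/a2c.png

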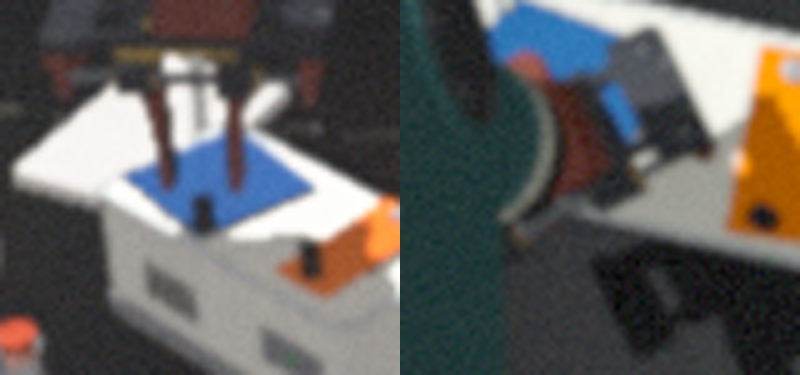

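Run:
```python
from h import *
p=current_position()
f0=current_force()
hit=servo_line([p[0],p[1],.112],rate=.02,contact_N=4); print(hit,current_position(),current_force()-f0)
c=snap('scene','a3.png'); a=c['image'][125:200,140:220]
cv2.imwrite('pics/a3c.png',cv2.resize(a,None,fx=6,fy=6,interpolation=cv2.INTER_CUBIC))
```

```text
False [0.50981745 0.19986088 0.11197266] [-0.36741045  0.50315529 -0.73235171]
```

View pics/a3c.png

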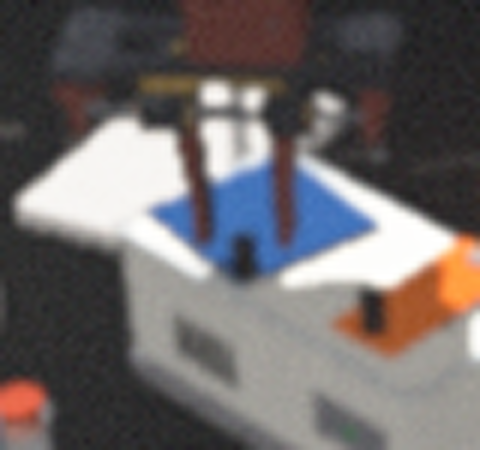

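Run:
```python
from h import *
p=current_position()
servo_line([p[0],p[1],.118],rate=.05)
f0=current_force(); move_gripper(.022); print(current_finger_gap(),current_force()-f0)
c=snap('scene','a4.png'); a=c['image'][125:200,140:220]
cv2.imwrite('pics/a4c.png',cv2.resize(a,None,fx=6,fy=6,interpolation=cv2.INTER_CUBIC))
servo_line([p[0],p[1],.107],rate=.02,contact_N=4);print(current_position(),current_force()-f0)
```

```text
0.02173296353493923 [-0.49390997 -0.43330249  0.02216418]
[0.50988411 0.19987922 0.10695284] [-0.37691896 -0.57629934  0.38983636]
```

View pics/a4c.png

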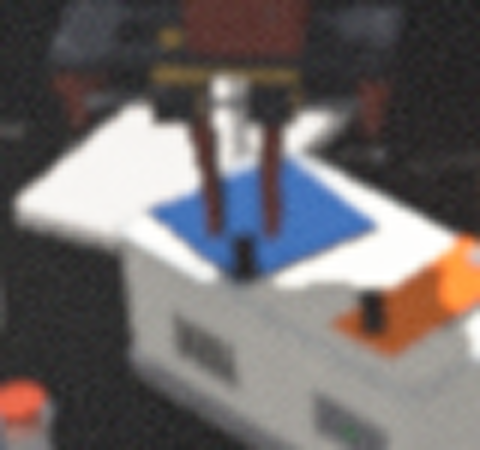

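Run:
```python
from h import *
p=current_position()
f0=current_force()
print(servo_line([p[0],p[1],.085],rate=.02,contact_N=4),current_position(),current_force()-f0)
c=snap('scene','a5.png'); a=c['image'][125:200,140:220]
cv2.imwrite('pics/a5c.png',cv2.resize(a,None,fx=6,fy=6,interpolation=cv2.INTER_CUBIC))
```

```text
False [0.51002804 0.1999125  0.08513336] [ 0.20298107  0.62092907 -0.29022698]
```

View pics/a5c.png

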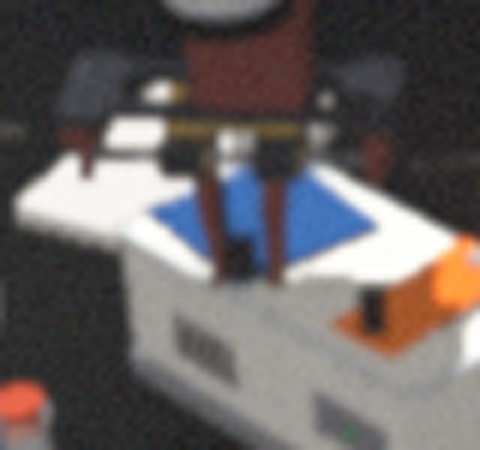

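Run:
```python
from h import *
c=capture('scene')
for (a,b) in [(217,270),(220,280),(275,270),(275,280),(210,220),(272,220),(238,245),(238,262)]:
    u,v=140+a/6,125+b/6; P,ok=depthpts(c,[(u,v)]); print((a,b),np.round(P[0],3),ok, c['image'][int(v),int(u)])
print(current_position(),proj(c,current_position()))
```

```text
(217, 270) [0.495 0.21  0.124] [ True] [73 76 98]
(220, 280) [0.49  0.204 0.122] [ True] [76 79 99]
(275, 270) [0.504 0.176 0.13 ] [ True] [64 62 87]
(275, 280) [0.504 0.177 0.123] [ True] [71 73 94]
(210, 220) [0.494 0.21  0.158] [ True] [47 54 87]
(272, 220) [0.505 0.176 0.163] [ True] [54 57 90]
(238, 245) [0.503 0.2   0.139] [ True] [58 47 45]
(238, 262) [0.505 0.202 0.126] [ True] [40 42 41]
[0.51002832 0.1999058  0.08517671] [182.20166977 178.10851296]
```

Run:
```python
from h import *
p=current_position(); servo_line([p[0],p[1],.23],rate=.2)
q=current_position()
ims=[]
for g in (.06,.022,.0):
    move_gripper(g); c=capture('scene'); 
    v,u=np.mgrid[:384,:512]; P,ok=depthpts(c,np.c_[u.ravel(),v.ravel()]); P=P.reshape(384,512,3)
    m=(np.hypot(P[...,0]-q[0],P[...,1]-q[1])<.07)&(P[...,2]>.16)&(P[...,2]<.32)
    z=P[...,2][m]; print(g,current_finger_gap(),'lowest',np.round(np.sort(z)[:12],3), 'tcp px',proj(c,q))
    u0,v0=proj(c,q).astype(int); ims.append(cv2.resize(c['image'][v0-45:v0+15,u0-30:u0+30],None,fx=4,fy=4))
cv2.imwrite('pics/a6c.png',np.hstack(ims)); print(q,current_clock())
```

```text
0.06 0.06029070818342728 lowest [0.263 0.263 0.264 0.264 0.265 0.265 0.266 0.266 0.266 0.266 0.267 0.267] tcp px [178.66804326 141.66824515]
0.022 0.022091718574223818 lowest [0.263 0.264 0.264 0.265 0.266 0.266 0.266 0.267 0.267 0.267 0.269 0.269] tcp px [178.66804326 141.66824515]
0.0 0.0005488693270082341 lowest [0.261 0.261 0.263 0.263 0.263 0.263 0.264 0.265 0.265 0.268 0.268 0.269] tcp px [178.66804326 141.66824515]
[0.5092126  0.19970467 0.2289902 ] 13.625
```

View pics/a6c.png

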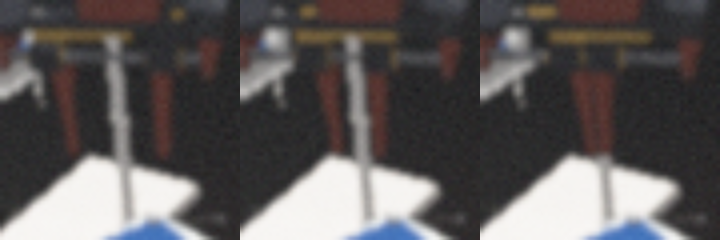

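Run:
```python
from h import *
xy=SC+.02*sx-.025*sy
q=current_position()
servo_line([*xy,.18],rate=.2); f0=current_force()
print(servo_line([*xy,.06],rate=.03,contact_N=5),current_position(),current_force()-f0, current_finger_gap())
servo_line([*xy,.2],rate=.2)
print(current_clock(),np.round(current_joint_pos(),3),current_position(),current_orientation())
```

```text
True [0.56995601 0.14386948 0.07746949] [-1.41942602  0.32539702  5.35028378] 0.0003888459761837379
17.975 [ 0.13   0.334  1.525  0.     1.286 -1.933] [0.56905003 0.1437856  0.19891326] [ 0.51376795  0.85792752 -0.00103249 -0.00133816]
```

Run:
```python
from h import *
c=snap('scene','a7.png'); p=current_position()
print('old', onplane(c,(177.5,134.5),.2615),'tcp was .5092 .1997')
u0,v0=proj(c,p).astype(int); print(u0,v0,proj(c,p-[0,0,-.0325]))
cv2.imwrite('pics/a7c.png',cv2.resize(c['image'][v0-40:v0+10,u0-25:u0+25],None,fx=10,fy=10,interpolation=cv2.INTER_CUBIC))
```

```text
old [[0.50026652 0.1942733  0.2615    ]] tcp was .5092 .1997
204 146 [203.70913089 137.64350798]
```

View pics/a7c.png

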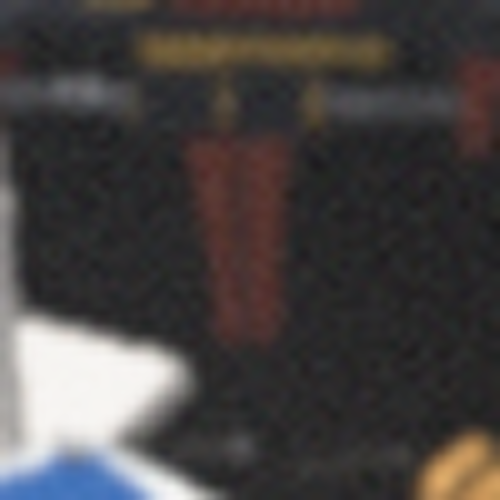

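The reported TCP is 32 mm beyond the real fingertips: the touch test made contact at TCP z = 0.0775 on the 0.110 m top, and scene depth agrees. From here I'll command the real tip.

```bash
cat >> h.py <<'E'
OFF=.0325
def T(p,q): return np.asarray(p)+OFF*Rn.from_quat(q).as_matrix()[:,2]   # real tip -> reported TCP
def tip(): 
    q=current_orientation(); return np.asarray(current_position())-OFF*Rn.from_quat(q).as_matrix()[:,2]
_cage=cage
def cage(piv,r,th,z,sgn):
    p,q=_cage(piv,r,th,z,sgn); return T(p,q),q
E
python3 - <<'E'
from h import *
s=-1; th0=np.arctan2(.2003-BP[1],.5105-BP[0])%(2*np.pi)
move_gripper(.036)
p,q=cage(BP,.124,th0,.124,s)
move_ptp(p+[0,0,.06],q); print(servo_line(p,q,rate=.08,contact_N=6),tip())
move_gripper(.022); print(current_finger_gap(),current_force())
r=arc(BP,.125,.124,s,th0,th0-1.88,contact=10)
print(r,th0-r,tip(),current_force(),current_clock())
c=snap('scene','b1.png'); cv2.imwrite('pics/b1c.png',cv2.resize(c['image'][110:240,110:270],None,fx=4,fy=4,interpolation=cv2.INTER_CUBIC))
E
```

```text
False [0.50997376 0.19981025 0.12434057]
0.02224546339928313 [0.00394507 0.30779574 0.14081719]
contact at 1.753 [-3.5 -0.7  1.8]
1.7532737032979293 1.88 [0.58914019 0.37824931 0.12234094] [-3.52971688 -0.73822157  1.83625948] 23.425
```

View pics/b1c.png

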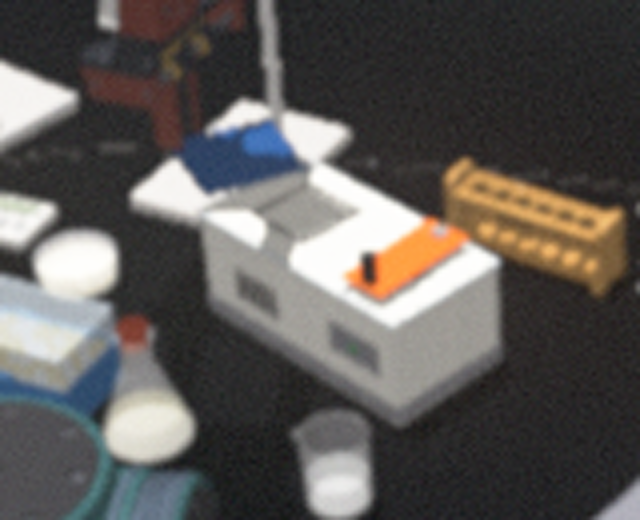

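Blue cover is at its stop and the well is open (crop (310,210), matching the computed well point). Next is the first tool.

```bash
cat >> h.py <<'E'
up=np.array([0,0,1.])
def place_q(ysign,el,az=None):
    h=np.r_[sy,0] if az is None else np.array([np.cos(az),np.sin(az),0])
    e=np.radians(el); z=h*np.cos(e)-up*np.sin(e); lat=np.cross(h,up)  # = station x for az None
    return quat(z,lat if ysign>0 else -lat)
def plan(c,ang,L,inset,ztip,el=15,zg=.29):
    a=np.array([np.cos(ang),np.sin(ang)]); perp=np.array([-a[1],a[0],0]); best=[]
    for e in (1,-1):
        for s in (1,-1):
            x=s*perp; q=quat(DOWN,x); y=np.cross(DOWN,x); f=np.r_[-e*a,0]; ys=np.sign(y@f)
            p=T(np.r_[c+e*a*(L/2-inset),ztip],q)
            q2=place_q(ys,el); p2=T(np.r_[WELL+.02*sy,zg],q2)
            j1=inverse_kinematics(p+[0,0,.1],q); j2=inverse_kinematics(p2,q2); j3=inverse_kinematics(p2-[0,0,.14],q2)
            if j1 is None or j2 is None or j3 is None: print(e,s,'no',j1 is None,j2 is None,j3 is None); continue
            best.append((np.abs(np.array(j2)-j1).max(),e,s,p,q,ys,j1,j2,j3))
    return sorted(best,key=lambda b:b[0])
E
python3 - <<'E'
from h import *
p=current_position(); servo_line(p+[0,0,.12],rate=.25)
move_gripper(.05)
move_ptp([.45,0.,.3],quat(DOWN,[0,1,0]))
c=capture('top')
for t in tools(c): print(t)
for b in plan(np.array([.4835,-.1895]),np.radians(161.2),.126,.012,.006):
    print(round(b[0],2),b[1],b[2],b[5],*[np.round(x,2) for x in b[6:]])
print(current_clock())
E
```

```text
('stick_a', 0.81, array([ 0.483, -0.445]), array([ 0.48 , -0.446]), 149, 19, np.float64(164.6))
('stick_a', 0.68, array([ 0.494, -0.361]), array([ 0.49 , -0.359]), 151, 18, np.float64(158.6))
('black_marker', 0.52, array([ 0.48 , -0.188]), array([ 0.484, -0.19 ]), 110, 14, np.float64(160.9))
('black_marker', 0.39, array([ 0.48 , -0.444]), array([ 0.481, -0.445]), 149, 17, np.float64(165.0))
1.27 1 1 -1.0 [-0.53  0.32  1.92 -0.    0.9   1.37] [-0.37  0.53  1.91  1.27  1.48  2.26] [-0.37  0.8   1.94  1.31  1.4   1.97]
1.27 1 -1 1.0 [-0.53  0.32  1.92 -0.    0.9  -1.77] [-0.37  0.53  1.91  1.27  1.48 -0.88] [-0.37  0.8   1.94  1.31  1.4  -1.17]
2.29 -1 1 1.0 [-0.49  0.45  1.7  -0.    1.    1.41] [-0.37  0.53  1.91  1.27  1.48 -0.88] [-0.37  0.8   1.94  1.31  1.4  -1.17]
4.0 -1 -1 -1.0 [-0.49  0.45  1.7  -0.    1.   -1.73] [-0.37  0.53  1.91  1.27  1.48  2.26] [-0.37  0.8   1.94  1.31  1.4   1.97]
26.675
```

```bash
cat >> h.py <<'E'
def pick(c,ang,L,inset,ztip,open_=.05,el=15):
    b=plan(c,ang,L,inset,ztip,el)[0]; p,q,ys=b[3],b[4],b[5]
    move_gripper(open_); move_ptp(p+[0,0,.08],q)
    hit=servo_line(p+[0,0,.02],q,rate=.2); hit=servo_line(p,q,rate=.04,contact_N=6); print('down hit',hit,np.round(tip(),4))
    move_gripper(0.); print('gap',round(current_finger_gap(),4))
    servo_line(p+[0,0,.2],q,rate=.25); print('gap up',round(current_finger_gap(),4))
    return ys
def hover(ys,lat,depth,el=15,zg=.30,yb=.071):
    """grip point over the well; lat = offset along station x; depth = grip distance behind tip"""
    q=place_q(ys,el); g=np.r_[SC+sy*yb+sx*lat,zg]; z=Rn.from_quat(q).as_matrix()[:,2]
    move_ptp(T(g+depth*z,q),q); return g,q,z
E
python3 - <<'E'
from h import *
ys=pick(np.array([.4835,-.1895]),np.radians(161.2),.126,.012,.006)
g,q,z=hover(ys,-.015,.0045)
print('ys',ys,'gap',current_finger_gap(),'t',current_clock(),tip())
c=snap('scene','c1.png'); t=tip(); u0,v0=proj(c,t).astype(int); print(u0,v0,'actual tip px',proj(c,t),'reported tcp px',proj(c,current_position()))
cv2.imwrite('pics/c1c.png',cv2.resize(c['image'][80:240,110:310],None,fx=4,fy=4,interpolation=cv2.INTER_CUBIC))
E
```

```text
down hit False [ 0.4351 -0.173   0.0059]
gap 0.0123
gap up 0.0121
ys -1.0 gap 0.012180622236938598 t 33.8083 [0.5558625  0.24904935 0.29846059]
173 112 actual tip px [173.40707157 112.50839539] reported tcp px [167.29198397 111.74881191]
```

View pics/c1c.png

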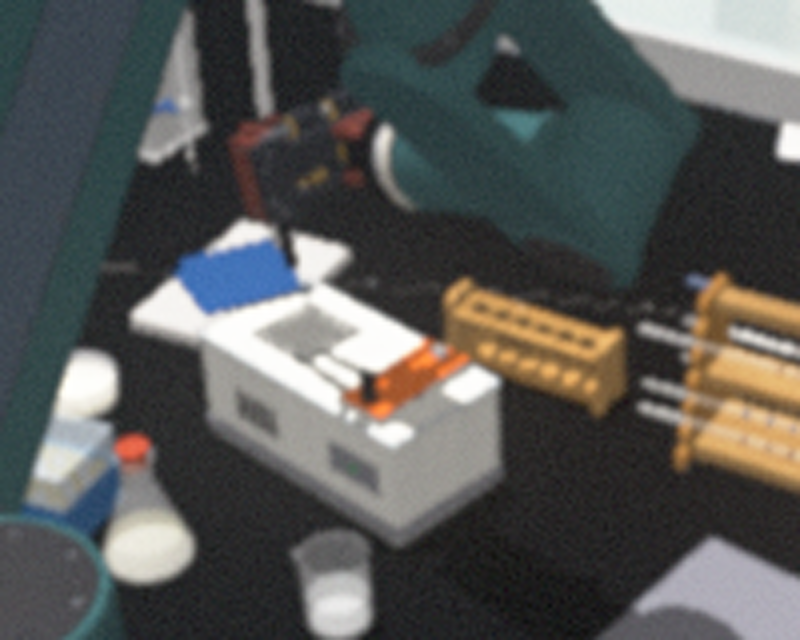

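Run:
```python
from h import *
c=capture('scene')
b=np.r_[SC+sy*.0415-sx*.015,.190]; print('pred bottom px',proj(c,b),'crop',(proj(c,b)-[110,80])*4)
print('if world-z offset:',(proj(c,b+[*(sy*.0314),-.0]+np.array([0,0,.0325-.0084]))-[110,80])*4)
# dark marker pixels by depth
v,u=np.mgrid[134:152,174:192]; P,ok=depthpts(c,np.c_[u.ravel(),v.ravel()]); im=c['image'][134:152,174:192].reshape(-1,3)
m=ok&(P[:,2]>.14)&(P[:,0]<.62); print(m.sum()); o=np.argsort(P[m,2])[:20]; print(np.round(P[m][o],3))
rel=P[m][:,:2]-SC; print('station xy of low pts',np.round(np.c_[rel@sx,rel@sy][o].mean(0),4))
```

```text
pred bottom px [182.93376046 145.0842217 ] crop [291.73504183 260.33688682]
if world-z offset: [264.22237494 222.06527046]
62
[[0.547 0.219 0.187]
 [0.55  0.213 0.187]
 [0.543 0.219 0.192]
 [0.542 0.21  0.192]
 [0.548 0.21  0.193]
 [0.544 0.216 0.193]
 [0.541 0.209 0.196]
 [0.551 0.217 0.197]
 [0.546 0.213 0.197]
 [0.542 0.218 0.197]
 [0.546 0.209 0.198]
 [0.548 0.21  0.201]
 [0.544 0.215 0.201]
 [0.537 0.21  0.202]
 [0.551 0.212 0.203]
 [0.539 0.215 0.203]
 [0.543 0.218 0.204]
 [0.55  0.219 0.204]
 [0.546 0.212 0.205]
 [0.544 0.223 0.206]]
station xy of low pts [-0.0185  0.039 ]
```

```bash
cat >> h.py <<'E'
def insert(g,q,z,depth,zrel,gap=.032):
    f0=current_force(); t=g.copy(); t[2]=zrel
    hit=servo_line(T(t+depth*z,q),q,rate=.1,contact_N=6); print('insert hit',hit,np.round(tip(),3),np.round(current_force()-f0,1),'gap',round(current_finger_gap(),4))
    return hit
def release(q,z,gap=.03):
    move_gripper(gap); p=np.asarray(current_position()); sleep(.3)
    servo_line(p-.05*z+[0,0,.01],q,rate=.15); p=np.asarray(current_position()); servo_line(np.r_[p[:2],.34],q,rate=.25)
E
python3 - <<'E'
from h import *
q=current_orientation(); z=Rn.from_quat(q).as_matrix()[:,2]; g=np.r_[SC+sy*.071-sx*.015,.30]
if not insert(g,q,z,.0045,.153): release(q,z)
print(current_clock(), np.round(current_joint_pos(),2))
move_ptp([.42,-.02,.33],quat(DOWN,[0,1,0])); print(current_clock())
c=snap('top','c2.png'); print(*tools(c),sep='\n')
c2=snap('scene','c2s.png'); im=np.hstack([cv2.resize(c['image'][160:235,120:210],None,fx=4,fy=4,interpolation=cv2.INTER_CUBIC),cv2.resize(c2['image'][140:215,150:240],None,fx=4,fy=4,interpolation=cv2.INTER_CUBIC)]); cv2.imwrite('pics/c2c.png',im)
E
```

```text
insert hit False [0.556 0.249 0.152] [ 0.   0.4 -1.5] gap 0.0121
37.675 [-0.46  0.42  1.9   1.2   1.58  2.36]
41.125
('stick_a', 0.77, array([ 0.49, -0.36]), array([ 0.489, -0.359]), 150, 16, np.float64(158.8))
('stick_a', 0.54, array([ 0.477, -0.444]), array([ 0.479, -0.444]), 152, 18, np.float64(165.3))
('red_marker', 0.64, array([0.607, 0.291]), array([0.588, 0.274]), 347, 147, np.float64(86.3))
('red_marker', 0.45, array([ 0.463, -0.275]), array([ 0.466, -0.276]), 125, 17, np.float64(162.1))
('black_marker', 0.67, array([0.621, 0.368]), array([0.624, 0.372]), 124, 115, np.float64(107.2))
```

View pics/c2c.png

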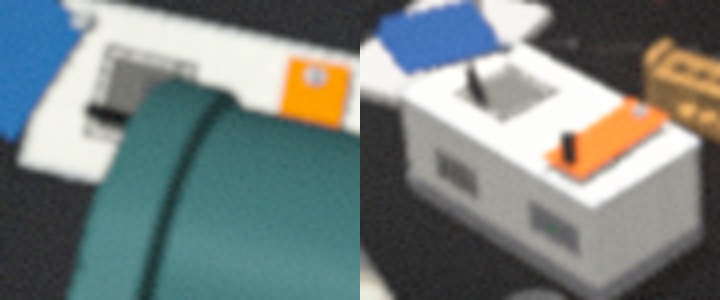

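Run:
```python
from h import *
ys=pick(np.array([.4655,-.2755]),np.radians(162.2),.126,.012,.006)
g,q,z=hover(ys,.018,.0045)
print('gap',current_finger_gap(),current_clock())
c=snap('scene'); b=np.r_[SC+sy*.0415+sx*.018,.190]; print('pred bottom px',proj(c,b))
u0,v0=proj(c,b).astype(int); v,u=np.mgrid[v0-14:v0+8,u0-10:u0+10]; P,ok=depthpts(c,np.c_[u.ravel(),v.ravel()]); m=ok&(P[:,2]>.14)&(P[:,0]<.64)
o=np.argsort(P[m,2])[:15]; rel=P[m][:,:2]-SC; print(m.sum(),P[m][o][:,2].round(3),np.round(np.c_[rel@sx,rel@sy][o].mean(0),4))
```

```text
down hit False [ 0.4169 -0.2598  0.0059]
gap 0.0122
gap up 0.0118
gap 0.012388181344681967 49.0167
pred bottom px [190.31548106 141.29243692]
99 [0.185 0.189 0.193 0.193 0.194 0.195 0.197 0.197 0.199 0.2   0.201 0.202
 0.202 0.202 0.205] [0.0154 0.0412]
```

Red marker hangs as predicted, so I'll insert it and then locate the sticks again.

```bash
cat >> h.py <<'E'
def hangcheck(lat,d,yb=.071,zg=.30,el=15):
    c=capture('scene'); e=np.radians(el)
    b=np.r_[SC+sy*(yb-d*np.sin(e))+sx*lat,zg-d*np.cos(e)]
    u0,v0=proj(c,b).astype(int); v,u=np.mgrid[v0-14:v0+8,u0-10:u0+10]; P,ok=depthpts(c,np.c_[u.ravel(),v.ravel()]); m=ok&(P[:,2]>.135)&(P[:,0]<.64)
    o=np.argsort(P[m,2])[:15]; rel=P[m][:,:2]-SC; print('hang n',m.sum(),'lowest',P[m][o][:5,2].round(3),'pred',b[2].round(3),'station xy',np.round(np.c_[rel@sx,rel@sy][o].mean(0),4),'gap',round(current_finger_gap(),4))
E
python3 - <<'E'
from h import *
q=current_orientation(); z=Rn.from_quat(q).as_matrix()[:,2]; g=np.r_[SC+sy*.071+sx*.018,.30]
assert not insert(g,q,z,.0045,.153); release(q,z)
move_ptp([.40,-.06,.33],quat(DOWN,[0,1,0])); print(current_clock())
c=snap('top','d1.png'); print(*[t for t in tools(c)],sep='\n')
snap('scene','d1s.png')
E
```

```text
insert hit False [0.589 0.242 0.152] [-0.3  0.2  0.2] gap 0.0121
56.4
('stick_a', 0.58, array([ 0.484, -0.357]), array([ 0.488, -0.358]), 147, 17, np.float64(158.8))
('stick_a', 0.55, array([ 0.49 , -0.447]), array([ 0.482, -0.447]), 145, 16, np.float64(165.2))
```

Run:
```python
from h import *
ys=pick(np.array([.4888,-.3588]),np.radians(158.7),.150,.015,.006)
g,q,z=hover(ys,-.003,.003)
hangcheck(-.003,.135); print(current_clock())
```

```text
down hit False [ 0.4328 -0.3369  0.0059]
gap 0.0122
gap up 0.0118
hang n 70 lowest [0.136 0.168 0.171 0.172 0.173] pred 0.17 station xy [-0.0054  0.0373] gap 0.0117
64.6333
```

Run:
```python
from h import *
q=current_orientation(); z=Rn.from_quat(q).as_matrix()[:,2]; g=np.r_[SC+sy*.071-sx*.003,.30]
h=insert(g,q,z,.003,.153)
if not h:
    release(q,z)
    move_ptp([.40,-.06,.33],quat(DOWN,[0,1,0])); print(current_clock())
c=snap('top','e1.png'); print(*[t for t in tools(c)],sep='\n')
c2=snap('scene','e1s.png'); im=np.hstack([cv2.resize(x,None,fx=4,fy=4,interpolation=cv2.INTER_CUBIC) for x in (c['image'][160:235,120:210],c2['image'][140:215,150:240])]); cv2.imwrite('pics/e1c.png',im)
```

```text
insert hit False [0.568 0.245 0.153] [ 0. -0. -1.] gap 0.012
71.95
('stick_a', 0.8, array([ 0.486, -0.446]), array([ 0.482, -0.446]), 145, 14, np.float64(165.4))
('red_marker', 0.53, array([0.599, 0.256]), array([0.6  , 0.254]), 71, 14, np.float64(69.6))
('black_marker', 0.43, array([0.563, 0.259]), array([0.563, 0.26 ]), 63, 11, np.float64(75.1))
```

View pics/e1c.png

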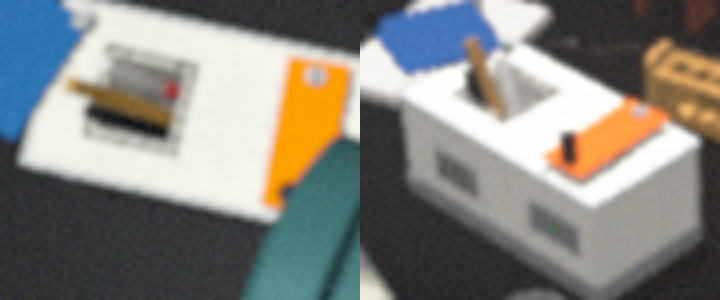

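Run:
```python
from h import *
ys=pick(np.array([.4818,-.4462]),np.radians(165.3),.150,.012,.006)
g,q,z=hover(ys,.008,.003)
hangcheck(.008,.138); print(current_clock())
h=insert(g,q,z,.003,.172)
print(h,current_clock())
```

```text
down hit False [ 0.4208 -0.4301  0.0058]
gap 0.0115
gap up 0.0116
hang n 71 lowest [0.135 0.139 0.139 0.142 0.144] pred 0.167 station xy [0.0025 0.0563] gap 0.0117
80.3
insert hit False [0.578 0.243 0.172] [-0.6  0.7  1. ] gap 0.0114
False 81.7333
```

Run:
```python
from h import *
q=current_orientation(); z=Rn.from_quat(q).as_matrix()[:,2]
release(q,z); move_ptp([.40,-.06,.33],quat(DOWN,[0,1,0])); print(current_clock())
c=snap('top','f1.png'); print(*[t for t in tools(c)],sep='\n')
c2=snap('scene','f1s.png'); im=np.hstack([cv2.resize(x,None,fx=4,fy=4,interpolation=cv2.INTER_CUBIC) for x in (c['image'][160:235,120:210],c2['image'][140:215,150:240])]); cv2.imwrite('pics/f1c.png',im)
v,u=np.mgrid[140:190,155:200]; P,ok=depthpts(c2,np.c_[u.ravel(),v.ravel()]); rel=P[:,:2]-SC; X=rel@sx;Y=rel@sy
m=ok&(np.abs(X)<.035)&(Y>.01)&(Y<.1)&(P[:,2]>.118); o=np.argsort(-P[m,2])[:40]; print(np.round(np.c_[X[m],Y[m],P[m,2]][o][::2],3))
```

```text
87.3667
('stick_a', 0.6, array([0.581, 0.267]), array([0.58 , 0.266]), 87, 12, np.float64(72.3))
('black_marker', 0.42, array([0.564, 0.26 ]), array([0.564, 0.261]), 72, 16, np.float64(77.7))
('black_marker', 0.3, array([0.593, 0.259]), array([0.594, 0.259]), 82, 15, np.float64(72.1))
[[ 0.013  0.077  0.155]
 [ 0.013  0.072  0.153]
 [ 0.009  0.078  0.152]
 [-0.008  0.079  0.151]
 [ 0.016  0.086  0.15 ]
 [ 0.008  0.077  0.149]
 [-0.003  0.08   0.149]
 [-0.009  0.078  0.148]
 [ 0.001  0.09   0.147]
 [ 0.009  0.073  0.146]
 [-0.     0.093  0.146]
 [ 0.003  0.071  0.146]
 [ 0.006  0.08   0.145]
 [-0.008  0.08   0.143]
 [ 0.015  0.075  0.143]
 [-0.005  0.079  0.142]
 [-0.008  0.085  0.141]
 [ 0.015  0.07   0.141]
 [ 0.004  0.073  0.14 ]
 [ 0.007  0.081  0.14 ]]
```

View pics/f1c.png

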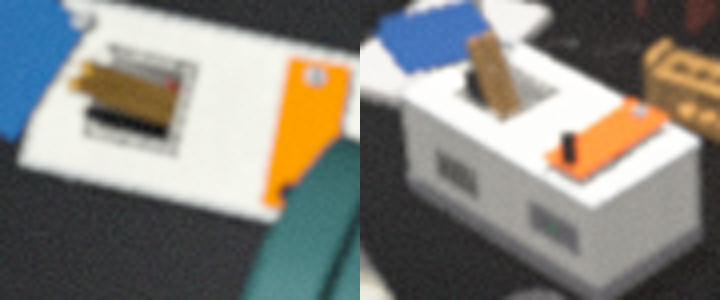

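Both sticks stand side by side with tops at about 0.15 m, which fits floor contact; both markers are in too. Next is the orange cover.

Run:
```python
from h import *
th0=np.arctan2(.105-SP[1],.498-SP[0])%(2*np.pi)
best=[]
for s in (1,-1):
    js=[inverse_kinematics(*cage(SP,.085,th0+d,.130,s)) for d in (0,.9,1.8)]
    print(s,*[None if j is None else np.round(j,2) for j in js]); 
    if all(j is not None for j in js): best.append((max(abs(j[5]) for j in js),s))
s=min(best)[1]
move_gripper(.036); p,q=cage(SP,.085,th0,.130,s)
move_ptp(p+[0,0,.08],q); print('down',servo_line(p,q,rate=.08,contact_N=6),tip())
move_gripper(.022); print(current_finger_gap())
r=arc(SP,.085,.130,s,th0,th0+1.84,contact=10); print(s,r-th0,tip(),current_clock())
p=np.asarray(current_position()); servo_line(p+[0,0,.1],rate=.25)
move_ptp([.40,-.1,.33],quat(DOWN,[0,1,0]))
c=snap('top','g1.png'); hsv=cv2.cvtColor(c['image'],cv2.COLOR_BGR2HSV); H,S,V=cv2.split(hsv)
m=(H>40)&(H<85)&(S>100)&(V>60); m[:150]=0; m[240:]=0; m[:,:150]=0; m[:,240:]=0
m=m.astype(np.uint8); n,l,st,ce=cv2.connectedComponentsWithStats(m)
for i in range(1,n):
    if st[i,4]>15: print('green',ce[i],st[i,4],onplane(c,ce[i],.117))
for k in spot_in('top','start_button')[:2]: print(k,onplane(c,k['xy'],.117))
reg=np.zeros_like(m,bool); reg[150:260,150:270]=1
print('orange',rect(c,reg&(H>5)&(H<25)&(S>150)&(V>100),.123))
cv2.imwrite('pics/g1c.png',cv2.resize(c['image'][150:250,130:270],None,fx=4,fy=4,interpolation=cv2.INTER_CUBIC)); print(current_clock())
```

```text
1 [ 0.07  0.34  1.81 -0.    0.99  1.78] [-0.07  0.35  1.79 -0.    1.    0.74] [-0.1   0.44  1.64 -0.    1.07 -0.2 ]
-1 [ 0.07  0.34  1.81 -0.    0.99 -1.36] [-0.07  0.35  1.79 -0.    1.   -2.4 ] [-0.1   0.44  1.64 -0.    1.07  2.94]
down False [0.497178   0.10520603 0.13042205]
0.02164794517873303
contact at 4.847 [-3.   0.4  0.6]
1 1.8400000000000003 [0.58789686 0.01021247 0.12874054] 95.4417
green [195.71084337 193.54216867] 83 [[0.5415476  0.10360229 0.117     ]]
{'xy': [150.5, 187.1], 'conf': 0.27} [[0.55815531 0.23164136 0.117     ]]
{'xy': [118.8, 170.5], 'conf': 0.23} [[0.6044079  0.32372969 0.117     ]]
orange {'c': array([0.58468481, 0.064239  ]), 'mean': array([0.58358737, 0.06759516]), 'L': 333.819091796875, 'W': 81.65876770019531, 'ang': 105.57839965820312, 'pca': np.float64(96.88738221997741)}
97.6333
```

View pics/g1c.png

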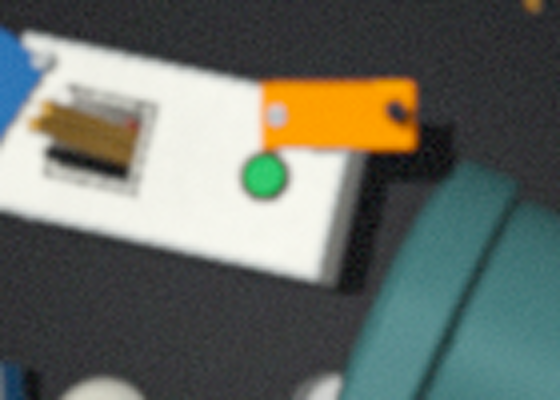

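Run:
```python
from h import *
b=np.array([.5415,.1036]); move_gripper(0.)
p,q=None,quat(DOWN,np.r_[sy,0])
P=lambda z:T(np.r_[b,z],q)
move_ptp(P(.18),q); servo_line(P(.126),q,rate=.15); f0=current_force()
for z in (.117,.115,.113,.111,.110,.109,.108):
    hit=servo_line(P(z),q,rate=.02,contact_N=12); f=current_force()-f0; print(z,hit,round(tip()[2],4),np.round(f,1))
    if hit or f[2]>11: break
sleep(.3); servo_line(P(.135),q,rate=.05); sleep(.2); servo_line(P(.24),q,rate=.25)
print(current_clock())
```

```text
0.117 False 0.117 [-0.1 -0.1  0.9]
0.115 False 0.1151 [-1.5 -0.3  2. ]
0.113 False 0.113 [-0.2 -0.2  2.6]
0.111 False 0.1111 [-0.7  0.   4.8]
0.11 False 0.1108 [-3.9  0.8 11.6]
103.15
```

Run:
```python
from h import *
c=capture('top'); k=onplane(c,(229.2,178),.143)[0]; th=np.arctan2(k[1]-SP[1],k[0]-SP[0])%(2*np.pi); print(k,th,np.hypot(*(k[:2]-SP)))
th=4.80 if abs(th-4.8)>.12 else th
move_gripper(.036); s=1; p,q=cage(SP,.085,th,.130,s)
move_ptp(p+[0,0,.08],q); print('down',servo_line(p,q,rate=.08,contact_N=6),tip())
move_gripper(.022); print(current_finger_gap())
th0=np.radians(168.3)
r=arc(SP,.085,.130,s,th,th0-.10,contact=10); print(r,th0,tip(),current_clock())
p=np.asarray(current_position()); move_gripper(.036); servo_line(p+[0,0,.12],rate=.25)
move_ptp([.40,-.12,.33],quat(DOWN,[0,1,0])); sleep(.3)
c=snap('top','i1.png'); c2=snap('scene','i1s.png'); H,S,V=cv2.split(cv2.cvtColor(c['image'],cv2.COLOR_BGR2HSV))
reg=np.zeros(H.shape,bool); reg[165:225,175:225]=1
print('orange',rect(c,reg&(H>5)&(H<25)&(S>150)&(V>100),.123))
im=np.hstack([cv2.resize(x,None,fx=3.6,fy=3.6,interpolation=cv2.INTER_CUBIC) for x in (c['image'][150:270,100:210],c2['image'][130:250,135:245])]); cv2.imwrite('pics/i1c.png',im); print(im.shape,current_clock())
```

```text
[0.5823883  0.00834142 0.143     ] 4.728632901222173 0.08546985122300889
down False [0.58288938 0.00877146 0.13054718]
0.02178238329597255
contact at 2.837 [-0.6 -5.3  3. ]
2.8373891311064567 2.937389131106457 [0.49967617 0.11703304 0.12966327] 109.45
orange {'c': array([0.54148987, 0.10328767]), 'mean': array([0.53976667, 0.10347912]), 'L': 101.12171936035156, 'W': 41.03389358520508, 'ang': 167.9905776977539, 'pca': np.float64(167.94804911744572)}
(432, 792, 3) 114.275
```

View pics/i1c.png

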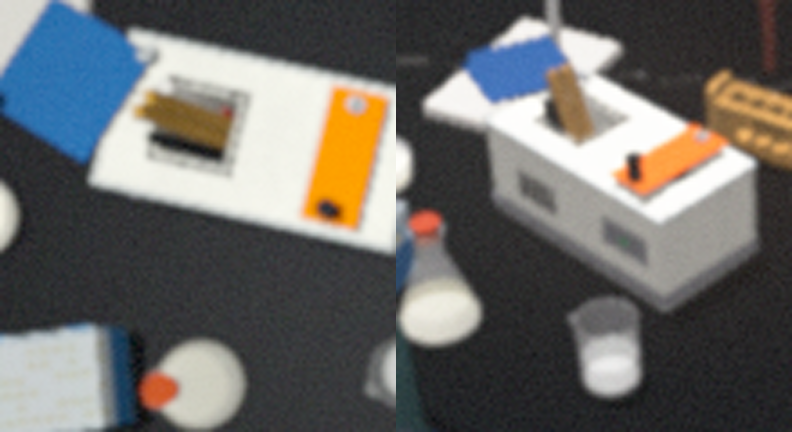

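The orange cover is closed against its stop: its angle is 168.0° and the station's is 168.3°. The blue cover is aside, all four tools are in the well, and the flask and small beaker are where they stood. I'm handing the job in.

```bash
python3 -c "
from bench import *
close_job()"
```

```text
the job is handed in; nothing more can be done
```

I loaded and started the station, then handed the job in after about 114 s of the 210 s allowed. No verdict is reported.

- **Blue cover:** I swung it to its stop, where contact was felt, and it stayed aside in the last picture.
- **Tools:** All four were present (two sticks and two markers), and all stand in the well, leaning on the left wall. The stick tops are at about 0.15 m, which fits them resting on the floor. I had no direct height reading for the markers.
- **Button:** With the orange cover open, I pressed it until it bottomed. The force rose from 4.8 N to 11.6 N at about 6 mm of travel, and I then let it up.
- **Orange cover:** I swung it back to its closed stop. The picture puts it at 168.0°, against 168.3° for the station itself.
- **Bystanders:** The flask and small beaker stand where they were in the last picture. The big beaker was outside the final crop, and the arm never worked near it.

Two checks disagreed along the way:

- **Fingertip position:** The reported TCP lies 32.5 mm beyond the real fingertips along the tool axis. A touch test and the scene camera's depth both showed this, so I corrected every later move for it.
- **Last stick:** The camera check as it hung over the well was spoiled by the stick already standing there. I confirmed that one by finger gap, force and the later picture instead.

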